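# Put the washed burner heads and caps back on the two-burner gas hob

### The arm

A 6-joint arm with a two-finger parallel gripper is mounted at the origin on a cart in front of the work surface, level with it; the furniture and walls round the work are solid. World frame = base frame: x ahead of the robot, y to its left, z up, the work surface at z = 0. Lengths are in m, angles in rad, forces in N, time in s.
With the tool pointing down it reaches from about 0.35 to 0.975 m from the base axis. Payload 4.9 kg.
Tool frame: the origin (TCP) lies on the front face of the gripper's body, between the roots of the fingers; the fingertips stand ctrl.finger_overhang ahead of it and the grasp point (between the pads) lies 54 mm ahead of it (ctrl.finger_overhang is the distance from the TCP to the fingertips, in m); z points along the fingers, y is the line along which they close (so a half turn about z gives the same grasp; the last joint's range is limited). The gripper opens to 85 mm and grips with 20 to 120 N. Pads are 22 mm wide; open, the fingers measure 114 mm over their backs; the gripper's body (76 mm by 85 mm) begins 54 mm behind the grasp point. The pads swing forward as they close: fully open they stand 13 mm farther back than shut.
Start: joints at [-1.45, 0.053, 1.613, -0, 1.476, -0.119], TCP at [0.148, -0.607, 0.304] pointing down, gripper open.
Joint ranges: [-3.01, 3.01], [-1.01, 2.22], [0.06, 2.58], [-1.02, 4.17], [0.09, 2.62], [-3.14, 3.14]. Speed limits (rad/s): [2.57, 2.57, 3.14, 3.14, 3.14, 3.14].

### API

Orientations are given as a rotation vector (axis times angle).
In Python, from station import ctrl, vision gives the robot as it stands. The module is installed in compiled form; this text tells all that it offers.
- The arm moves only by the tool drive_tool, never from a script. Its argument "rows" is a list of rows, each a list of 2 entries, a list of its own where there are three numbers: the shift along the tool's x, y, z in m, then the turn about the tool's z in rad. A call has 1 to 10 rows; each row shifts and turns the commanded pose from where the row before left it, along the tool's axes as they then stand; what a row does not reach is not made up. A row lasts 1/10 s, in which the tool goes at most 50 mm and 8.59 degrees, less where a joint would pass 70% of its speed; a pose out of reach is approached as far as the arm can. A call with a gripper value outside its range is refused whole. "jaw" is the closure, from 0 (fully open) to 1 (shut), set as the call begins (left out, the last holds). The fingers move at their own pace and stop on an object; "grip_force" is the grip in N (left out, the last holds). Time passes only in rows, so rows that do not move let the fingers close. It gives the time, the measured TCP pose, the force, the opening and the grip force at its end, in the units of the state.
- ctrl.get_obs(): the state, without advancing time (a new reading comes with each control period).
- vision.get_image(name): name is "scene" or "top" or "wrist"; returns a dict with "image" (420x560x3 uint8, blue, green, red), "vertical_fov" (degrees; the focal length in pixels is half the picture's height over the tangent of half this angle, whatever the lens; pixels are square), "cx", "cy" (the principal point, pixels), "R" (3x3) and "t" (3): a world point X has camera coordinates R X + t. Camera axes: x right, y down, z forward; pixel columns grow to the right and rows downward; lengths in m; the calibration is good to about 2 mm. A picture is of the moment at which its call begins. There is no depth.
- ctrl.finish_job(): hands the job in; it is judged then, once.
The state is a dict: "t": time; "q": joint angles; "dq": joint speeds; "effort": joint torques, N m; "tool_pos": TCP position; "tool_rot": TCP orientation; "contact_force": force on the tool from outside, world axes, zero at the start; "wrist_torque": the same for the moment, N m; "opening": finger opening in m; "grip_force": force on a finger pad.
Only numpy, scipy, OpenCV 4.12 (cv2) and the standard library are available. Lean on these libraries where they do the work, as an engineer would, in place of code of your own. Each camera call takes 0.05 s, during which the arm holds its last target. There are 200 camera calls.

### The job

The parts of the two-burner gas hob have been washed and lie about on the bench. Put the hob back together: seat each slotted aluminium burner head fully home in the burner cup of its own size, the large head in the large cup and the small head in the small one, and lay the black cap of the same size on each head, level and fully seated. Do not disturb the empty steel sauce cup and the white timer that stand among the parts.

Things in the scene. Friction and masses are not known exactly. Their poses are not given: they have to be found in the camera images.
- large_seat (a point): centre of the open mouth of the large burner cup, a fixed aluminium cup on the hob; mouth 22 mm above the hob's top plate (92 mm above the bench), outer diameter 54 mm, inner 49 mm, narrowing over 8 mm to a bore of 42 mm; 16 mm deep. z up. The large and small cups may be either way round
- small_seat (a point): centre of the open mouth of the small burner cup, a fixed aluminium cup on the hob; mouth 22 mm above the hob's top plate (92 mm above the bench), outer diameter 36 mm, inner 31 mm, narrowing over 8 mm to a bore of 25 mm; 16 mm deep. z up. The large and small cups may be either way round
- large_head_center (a point): mid-height centre of the loose large aluminium burner head, 30 mm high, 170 g, z its axis, up: slotted crown 60 mm wide (upper 16 mm) with a 52 mm bore 10 mm deep in its top; spigot 37 mm wide below, chamfered to 30 mm. Stands on its spigot; hold it across the crown, any yaw. Seated, the crown rests on its cup's rim, this point 1 mm above the cup's mouth point; 2 to 3 mm side play
- small_head_center (a point): mid-height centre of the loose small aluminium burner head, 30 mm high, 80 g, z its axis, up: slotted crown 42 mm wide (upper 16 mm) with a 34 mm bore 10 mm deep in its top; spigot 20 mm wide below, chamfered to 14 mm. Stands on its spigot; hold it across the crown, any yaw. Seated, the crown rests on its cup's rim, this point 1 mm above the cup's mouth point; 2 to 3 mm side play
- large_cap_center (a point): mid-height centre of the loose large black domed burner cap, 67 mm wide, 16 mm high, 150 g, z its axis, up: disc (upper 8 mm) over a collar 46 mm wide, chamfered to 37 mm, on which it lies right way up. Hold it across the disc's edge, any yaw. Seated, the collar is in its head's bore and the disc on the crown, this point 15 mm above the head's centre point; 2 to 3 mm side play
- small_cap_center (a point): mid-height centre of the loose small black domed burner cap, 49 mm wide, 16 mm high, 70 g, z its axis, up: disc (upper 8 mm) over a collar 28 mm wide, chamfered to 19 mm, on which it lies right way up. Hold it across the disc's edge, any yaw. Seated, the collar is in its head's bore and the disc on the crown, this point 15 mm above the head's centre point; 2 to 3 mm side play
- hob: table-top gas hob, grey box with a bare metal top plate, 240 mm deep (x) by 360 mm wide (y), fixed; its top plate is 70 mm above the bench, with two black knobs on its front. Origin: on the bench under its centre; x points to its back, z up. The two burner cups stand on it 90 mm left and right of its centre
- sauce_cup: bystander: empty steel sauce cup, 61 mm across, 35 mm high, among the parts; origin at the centre of its underside. Leave it
- kitchen_timer: bystander: white round timer, 64 mm across, 32 mm high, among the parts; origin at the centre of its underside. Leave it
Mind the look-alikes: they are no part of the job. What is shaped like the part that bears large_head_center but turquoise is not meant.

How it is judged:
At the end, for the whole second after the job is handed in: Each head is in its own cup and each cap on its own head, level within 0.08 rad, within 8 mm sideways, fully down (head centre -2.5 to +4 mm from the cup's mouth, cap centre 12.5 to 18 mm above the head's centre), all four released and at rest (horizontal distance between large_head_center and large_seat below 0.008 m and z of large_head_center in the frame of large_seat between -0.0025 and 0.004 m and angle between each of large_head_center, large_cap_center, small_head_center, small_cap_center's own z axis and vertical below 0.08 rad and horizontal distance between large_cap_center and large_head_center below 0.008 m and z of large_cap_center in the frame of large_head_center between 0.0125 and 0.018 m and linear speed of each of large_head, large_cap, small_head, small_cap below 0.01 m/s and horizontal distance between small_head_center and small_seat below 0.008 m and z of small_head_center in the frame of small_seat between -0.0025 and 0.004 m and horizontal distance between small_cap_center and small_head_center below 0.008 m and z of small_cap_center in the frame of small_head_center between 0.0125 and 0.018 m); the robot touches nothing.
It fails at once if the sauce cup is moved by more than 30 mm (distance of sauce_cup from where it was at the start of the episode above 0.03 m).
It fails at once if the timer is moved by more than 30 mm (distance of kitchen_timer from where it was at the start of the episode above 0.03 m).
It also fails if it takes over 104 s, if anything falls off the work surface, if the arm or the gripper's body presses on something with over 40 N, if the wrist force passes 120 N, or if a joint passes its speed limit or range.

## Working session

There is one attempt and no reset: what is moved stays moved. The work goes in short steps, Python scripts to look and compute and a tool call to move; the robot and the scene stay as the last step left them, time stands still between calls to the robot, and variables do not carry over. Pictures are saved under pics/ and viewed, at most 14 in all, crops included, and the job is handed in when it is done.

Besides the shell and the picture viewer there is one more tool, called after "Call:" in YAML: its name, and indented under it one key for each argument. drive_tool: Moves the arm, as the interface text tells. Its arguments: {"type":"object","properties":{"rows":{"type":"array","items":{"type":"array"}},"jaw":{"type":"number"},"grip_force":{"type":"number"}},"required":["rows"]}

```bash
mkdir -p pics; cat > h.py <<'E'
import numpy as np,cv2
from station import ctrl,vision
def look(n,save=None):
    d=vision.get_image(n)
    if save: cv2.imwrite('pics/'+save,d['image'])
    return d
def ray(d,u,v,z):
    f=d['image'].shape[0]/2/np.tan(np.radians(d['vertical_fov'])/2)
    R=np.array(d['R']);t=np.array(d['t'])
    c=-R.T@t; r=R.T@np.array([(u-d['cx'])/f,(v-d['cy'])/f,1])
    return c+r*(z-c[2])/r[2]
def proj(d,X):
    f=d['image'].shape[0]/2/np.tan(np.radians(d['vertical_fov'])/2)
    c=np.array(d['R'])@np.array(X)+np.array(d['t'])
    return np.array([d['cx']+f*c[0]/c[2],d['cy']+f*c[1]/c[2]])
E
python3 - <<'E'
from h import *
for n in['scene','top']:
    d=look(n,n+'0.png');R=np.array(d['R']);print(n,d['vertical_fov'],d['cx'],d['cy'],(-R.T@d['t']).round(3),R.round(2).tolist())
print(ctrl.finger_overhang,ctrl.get_obs())
E
```

```text
scene 53.03928263635211 283.61924689153585 205.68169820045705 [-0.271 -0.513  0.574] [[0.51, -0.86, -0.01], [-0.42, -0.25, -0.87], [0.75, 0.45, -0.49]]
top 50.728956124249905 283.32836624708216 214.25859138953814 [ 0.33  -0.02   1.062] [[-0.01, -1.0, -0.01], [-0.99, 0.01, -0.17], [0.17, 0.0, -0.99]]
0.0726 {'t': 0.1, 'q': array([-1.45001459e+00,  5.32855882e-02,  1.61415872e+00,  1.58365506e-05,
        1.47600584e+00, -1.18997856e-01]), 'dq': array([-0.00032201, -0.00210296, -0.00272805, -0.00177584,  0.00017232,
        0.00044478]), 'effort': array([ 3.57088447e-04, -3.94901562e+01, -3.71364212e+01, -1.29063028e-04,
        3.90363872e-03,  5.31376074e-06]), 'tool_pos': array([ 0.14838286, -0.60668629,  0.30278788]), 'tool_rot': array([-3.11719786e+00, -3.75518738e-01, -2.21465750e-05]), 'contact_force': array([-0.20597774, -0.21690396,  0.60929831]), 'wrist_torque': array([ 0.01503202, -0.03783593, -0.05438765]), 'grip_force': 0.0, 'opening': 0.0855476673928576}
```

View pics/top0.png

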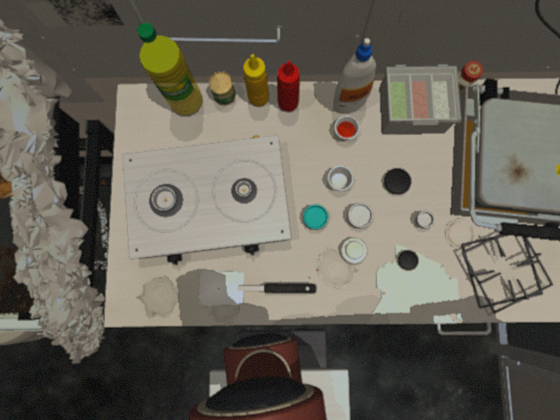

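View pics/scene0.png

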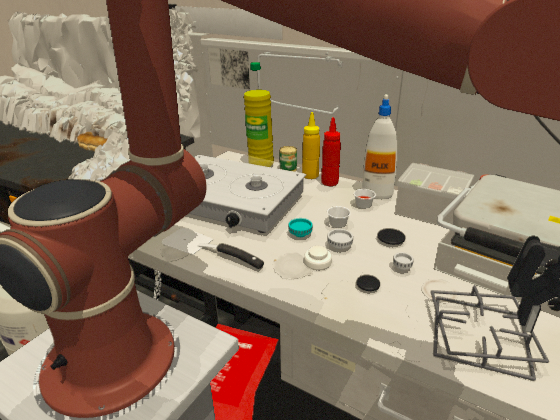

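Top view: the candidates for the large head are turquoise (316,217), a decoy; steel cup (339,179), the sauce cup; white (354,250), the timer; ring (359,215), probably the large head; and the red-filled cup (346,129). Small head (425,220), large cap (397,181), small cap (408,260), large cup (165,200), small cup (244,190). I'll check these in a close crop.

```bash
python3 - <<'E'
from h import *
im=cv2.imread('pics/top0.png')
a=cv2.resize(im[110:280,290:450],None,fx=3.5,fy=3.5,interpolation=cv2.INTER_CUBIC)
cv2.imwrite('pics/crop0.png',a)
d=look('top')
def P(n,u,v,z): print(n,ray(d,u,v,z).round(4))
P('Lcup',165,200,.092);P('Scup',244,190,.092)
P('Lhead',359,215,.03);P('Shead',425,220,.03);P('Lcap',397,181,.016);P('Scap',408,260,.016);P('timer',354,250,.032);P('sauce',339,179,.035);P('turq',316,217,.03)
# automatic contours: dark blobs for caps, bright/dark grads
g=cv2.cvtColor(im,cv2.COLOR_BGR2GRAY)
m=((g<60)*255).astype('uint8')
for c in cv2.findContours(m,0,1)[0]:
    (x,y),r=cv2.minEnclosingCircle(c)
    if 370<x<430 and 160<y<280 and r>4: print('dark',x,y,r,cv2.contourArea(c),ray(d,x,y,.012).round(4))
E
```

```text
Lcup [0.5319 0.249  0.092 ]
Scup [0.5526 0.0722 0.092 ]
Lhead [ 0.5031 -0.1937  0.03  ]
Shead [ 0.4893 -0.3483  0.03  ]
Lcap [ 0.5879 -0.2913  0.016 ]
Scap [ 0.3969 -0.3067  0.016 ]
timer [ 0.4204 -0.1784  0.032 ]
sauce [ 0.5898 -0.1487  0.035 ]
turq [ 0.4995 -0.0921  0.03  ]
dark 407.5 259.5 9.823541641235352 262.0 [ 0.3984 -0.3067  0.012 ]
dark 396.73736572265625 181.22373962402344 13.285431861877441 494.5 [ 0.5883 -0.2916  0.012 ]
```

View pics/crop0.png

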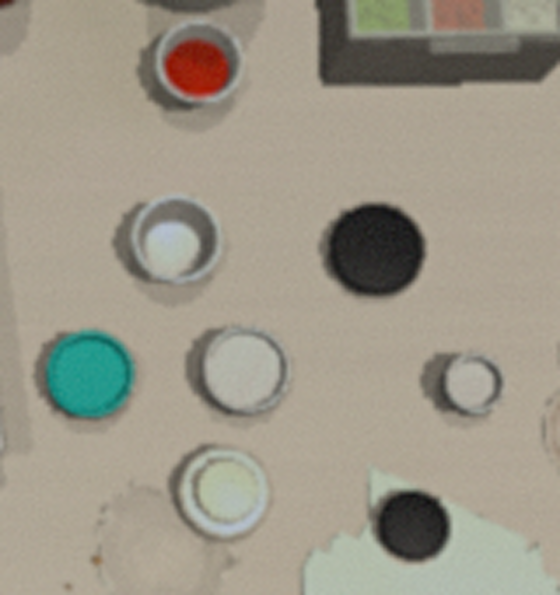

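The crop confirms it: the large aluminium head is the grey ring at (359,216) and turquoise is the decoy. The open steel cup is the sauce cup, the cream dial is the timer, and both caps lie right way up. The cup spacing comes out at 178 mm against 180 mm expected. I'll square the tool to the world axes and go above the large head.

Call:
drive_tool:
  rows:
    - [[0,0,0],0.12]
    - [[0,0,0],0.12]
    - [[0.025,-0.029,0],0]
    - [[0.025,-0.029,0],0]
    - [[0.025,-0.029,0],0]
    - [[0.025,-0.029,0],0]
    - [[0.025,-0.029,0],0]
    - [[0.025,-0.029,0],0]
    - [[0.025,-0.029,0],0]
    - [[0.025,-0.029,0],0]

```text
t: 1.15
tool_pos: [0.3492, -0.3737, 0.3036]
tool_rot: [-3.141, 0.001, 0.0]
contact_force: [0.8, -1.2, -0.9]
opening: 0.0851
grip_force: 0.0
```

Call:
drive_tool:
  rows:
    - [[0.025,-0.03,0.01],0]
    - [[0.025,-0.03,0.01],0]
    - [[0.025,-0.03,0.01],0]
    - [[0.025,-0.03,0.01],0]
    - [[0.025,-0.03,0.01],0]
    - [[0.025,-0.03,0.01],0]
    - [[0.005,0.0,0.01],0]
    - [[0,0,0],0]
    - [[0,0,0],0]
    - [[0,0,0],0]

```text
t: 2.15
tool_pos: [0.5031, -0.1962, 0.2345]
tool_rot: [3.141, -0.003, 0.001]
contact_force: [0.5, -0.8, -0.6]
opening: 0.0853
grip_force: 0.0
```

```bash
python3 - <<'E'
from h import *
d=look('wrist','w1.png');o=ctrl.get_obs();print(o['tool_pos'],o['tool_rot'],o['contact_force'],ctrl.finger_overhang,o['q'])
R=np.array(d['R']);print((-R.T@d['t']).round(3),R.round(2).tolist(),d['vertical_fov'])
print(proj(d,[.5031,-.1937,.03]))
E
```

```text
[ 0.50319049 -0.19622372  0.23462124] [ 3.14095466e+00 -3.02837849e-03  1.35575419e-03] [-0.27237256  0.31217829 -0.41267275] 0.0726 [-5.09586957e-01 -9.80861658e-02  1.87904223e+00 -1.38382410e-04
  1.35957276e+00  1.06316663e+00]
[ 0.58  -0.197  0.304] [[-0.0, -1.0, 0.0], [-0.95, 0.0, 0.3], [-0.3, 0.0, -0.95]] 63.62779245491142
[276.71166421 194.9720696 ]
```

View pics/w1.png

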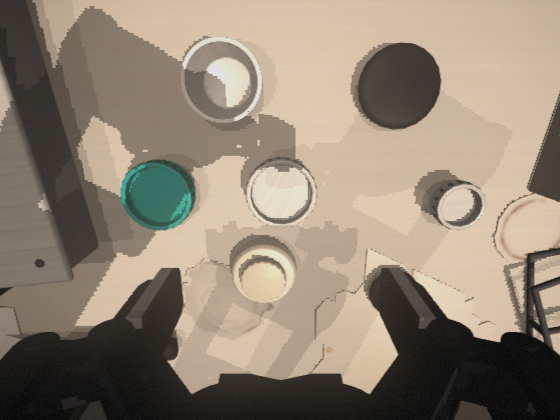

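Wrist view: head rim at about (281,190), small head (460,203), large cap (400,84), sauce cup (222,80), timer (264,270). Next I'll refine these with circle fits.

```bash
cat >> h.py <<'E'
def circ(d,X,z,dia,lo=.94,hi=1.06):
    """rim circle near world X on plane z: rectify to 0.5mm/px map, Hough"""
    s=2000;n=240
    q=[(X[0]+.06,X[1]+.06),(X[0]+.06,X[1]-.06),(X[0]-.06,X[1]-.06),(X[0]-.06,X[1]+.06)]
    H=cv2.getPerspectiveTransform(np.float32([proj(d,[*p,z]) for p in q]),np.float32([(0,0),(n,0),(n,n),(0,n)]))
    g=cv2.GaussianBlur(cv2.cvtColor(cv2.warpPerspective(d['image'],H,(n,n)),cv2.COLOR_BGR2GRAY),(5,5),0)
    r=dia/2*s
    c=cv2.HoughCircles(g,cv2.HOUGH_GRADIENT_ALT if 0 else cv2.HOUGH_GRADIENT,1,20,param1=60,param2=12,minRadius=int(r*lo),maxRadius=int(r*hi)+1)
    if c is None: return None
    return [(round(X[0]+.06-y/s,4),round(X[1]+.06-x/s,4),round(2000*rr/s,1)) for x,y,rr in c[0][:3]]
E
python3 - <<'E'
from h import *
d=look('wrist');t=look('top')
for n,X,z,D in[('Lhead',(.503,-.194),.03,.06),('Shead',(.489,-.348),.03,.042),('Lcap',(.588,-.291),.012,.067),('Scap',(.398,-.307),.012,.049),('timer',(.42,-.178),.032,.064),('Lcup',(.532,.249),.092,.054),('Scup',(.553,.072),.092,.036)]:
    print(n,circ(d,X,z,D),circ(t,X,z,D))
E
```

```text
Lhead [(np.float32(0.5038), np.float32(-0.1973), np.float32(57.9))] None
Shead [(np.float32(0.4923), np.float32(-0.3502), np.float32(40.0)), (np.float32(0.4998), np.float32(-0.3418), np.float32(44.4))] None
Lcap [(np.float32(0.5893), np.float32(-0.2938), np.float32(66.8))] None
Scap [(np.float32(0.3992), np.float32(-0.3062), np.float32(50.3))] [(np.float32(0.3978), np.float32(-0.3072), np.float32(46.8))]
timer [(np.float32(0.4298), np.float32(-0.1838), np.float32(60.5)), (np.float32(0.4248), np.float32(-0.1707), np.float32(61.9))] None
Lcup None [(np.float32(0.5368), np.float32(0.2527), np.float32(53.9)), (np.float32(0.5258), np.float32(0.2538), np.float32(57.4))]
Scup None [(np.float32(0.5568), np.float32(0.0742), np.float32(37.3))]
```

The head is directly under the tool at (.5035,-.1965). I'll descend 156 mm and grip.

Call:
drive_tool:
  rows:
    - [[0,0,0.025],0]
    - [[0,0,0.025],0]
    - [[0,0,0.025],0]
    - [[0,0,0.025],0]
    - [[0,0,0.02],0]
    - [[0,0,0.02],0]
    - [[0,0,0.01],0]
    - [[0,0,0.006],0]
    - [[0,0,0],0]
    - [[0,0,0],0]

```text
t: 3.3
tool_pos: [0.5041, -0.1956, 0.0789]
tool_rot: [3.141, -0.001, 0.002]
contact_force: [-0.6, 0.2, 0.4]
opening: 0.0853
grip_force: 0.0
```

Call:
drive_tool:
  rows:
    - [[0,0,0],0]
    - [[0,0,0],0]
    - [[0,0,0],0]
    - [[0,0,0],0]
    - [[0,0,0],0]
    - [[0,0,0],0]
    - [[0,0,0],0]
    - [[0,0,0],0]
  jaw: 1
  grip_force: 40

```text
t: 4.1
tool_pos: [0.5044, -0.1957, 0.0794]
tool_rot: [3.14, -0.0, 0.003]
contact_force: [-0.8, -0.9, 6.4]
opening: 0.0583
grip_force: 43.7
```

Call:
drive_tool:
  rows:
    - [[0,0,-0.01],0]
    - [[0,0,-0.025],0]
    - [[0,0,-0.035],0]
    - [[0,0,-0.035],0]
    - [[0,0,-0.035],0]
    - [[0,0,-0.02],0]
    - [[0,0,-0.01],0]
    - [[0,0,0],0]

```text
t: 4.9
tool_pos: [0.5038, -0.1953, 0.2492]
tool_rot: [3.14, -0.0, 0.003]
contact_force: [0.5, 0.7, -1.5]
opening: 0.0584
grip_force: 43.6
```

Call:
drive_tool:
  rows:
    - [[-0.005,-0.02,0],0]
    - [[-0.005,-0.04,0],0]
    - [[-0.005,-0.045,0],0]
    - [[-0.01,-0.045,0],0]
    - [[-0.01,-0.045,0],0]
    - [[-0.01,-0.045,0],0]
    - [[-0.01,-0.04,0],0]
    - [[0,-0.03,0],0]
    - [[0,-0.02,0],0]
    - [[0,0,0],0]

```text
t: 5.9
tool_pos: [0.4466, 0.1372, 0.2455]
tool_rot: [-3.141, -0.006, 0.007]
contact_force: [0.5, -0.8, -1.7]
opening: 0.0584
grip_force: 43.8
```

```bash
python3 - <<'E'
from h import *
d=look('wrist','w2.png');o=ctrl.get_obs();print(o['tool_pos'],o['opening'],o['contact_force'])
for n,X,z,D in[('Lcup',(.534,.251),.092,.054),('Lcupin',(.534,.251),.092,.049),('Scup',(.554,.073),.092,.036),('Scupin',(.554,.073),.092,.031)]: print(n,circ(d,X,z,D),proj(d,[*X,z]))
E
```

```text
[0.44690099 0.13601476 0.24567913] 0.05841616349754472 [-0.02279898 -0.15446154 -0.31154124]
Lcup [(np.float32(0.5352), np.float32(0.2527), np.float32(50.8)), (np.float32(0.5292), np.float32(0.2378), np.float32(56.3)), (np.float32(0.5452), np.float32(0.2442), np.float32(51.8))] [96.3426457  78.76511394]
Lcupin [(np.float32(0.5362), np.float32(0.2532), np.float32(48.1)), (np.float32(0.5378), np.float32(0.2407), np.float32(48.1))] [96.3426457  78.76511394]
Scup [(np.float32(0.5592), np.float32(0.0722), np.float32(37.3)), (np.float32(0.5198), np.float32(0.1122), np.float32(38.4)), (np.float32(0.5168), np.float32(0.0528), np.float32(38.4))] [387.72147948  44.74735257]
Scupin [(np.float32(0.5578), np.float32(0.0748), np.float32(32.4))] [387.72147948  44.74735257]
```

View pics/w2.png

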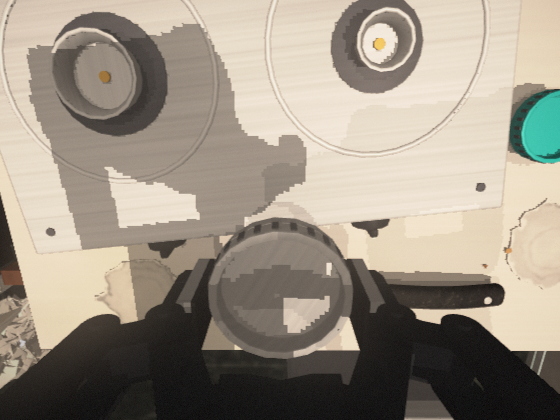

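Wrist view: large cup rim centred near (97,74), small cup (386,38), and the held head is level with its rim centre near (281,287). Next I'll compute the head's offset in the grip.

```bash
python3 - <<'E'
from h import *
d=look('wrist');o=ctrl.get_obs();p=o['tool_pos']
print(p,ray(d,281,287,p[2]-.0494),circ(d,p,p[2]-.0494,.06),circ(d,p,p[2]-.0494,.052),ray(d,97,74,.092),ray(d,386,38,.092))
E
```

```text
[0.4472923  0.1351937  0.24602177] [0.45192052 0.13538539 0.19662177] [(np.float64(0.451), np.float64(0.1394), np.float32(63.4)), (np.float64(0.4465), np.float64(0.1299), np.float32(63.4))] [(np.float64(0.4485), np.float64(0.1354), np.float32(55.4))] [0.53728832 0.24874205 0.092     ] [0.55802097 0.07282809 0.092     ]
```

Call:
drive_tool:
  rows:
    - [[0.015,-0.02,0],0]
    - [[0.02,-0.026,0],0]
    - [[0.02,-0.026,0],0]
    - [[0.02,-0.026,0],0]
    - [[0.013,-0.0185,0],0]
    - [[0,0,0.015],0]
    - [[0,0,0.02],0]
    - [[0,0,0.005],0]
    - [[0,0,0],0]
    - [[0,0,0],0]

```text
t: 7.0
tool_pos: [0.5366, 0.2506, 0.2081]
tool_rot: [3.142, -0.002, 0.0]
contact_force: [0.4, 0.0, -0.8]
opening: 0.0583
grip_force: 43.9
```

```bash
python3 - <<'E'
from h import *
o=ctrl.get_obs();print(o['tool_pos'],o['contact_force'])
for n in('scene','wrist'):
  d=look(n); 
  u=proj(d,[.536,.2515,.105]).astype(int);print(n,u)
  if n=='wrist': cv2.imwrite('pics/w3.png',d['image'])
E
```

```text
[0.5365964  0.25063404 0.20811466] [ 0.43540059  0.00407183 -0.82574426]
scene [198 162]
wrist [278 245]
```

View pics/w3.png

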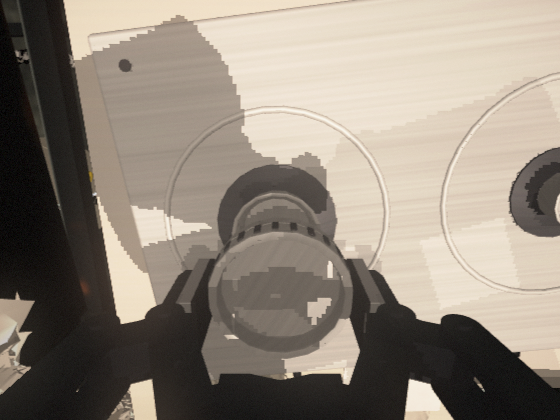

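The cup rim shows concentric below the held head, with column 278 against 281. I'll lower it.

Call:
drive_tool:
  rows:
    - [[0,0,0.015],0]
    - [[0,0,0.01],0]
    - [[0,0,0.008],0]
    - [[0,0,0.006],0]
    - [[0,0,0.003],0]
    - [[0,0,0],0]
    - [[0,0,0],0]

```text
t: 7.8
tool_pos: [0.5368, 0.2514, 0.1662]
tool_rot: [-3.141, 0.0, -0.001]
contact_force: [-0.9, 0.1, -1.4]
opening: 0.0585
grip_force: 43.9
```

Call:
drive_tool:
  rows:
    - [[0,0,0.003],0]
    - [[0,0,0.003],0]
    - [[0,0,0.002],0]
    - [[0,0,0],0]
    - [[0,0,0],0]

```text
t: 8.3
tool_pos: [0.5366, 0.2514, 0.1579]
tool_rot: [-3.141, 0.0, 0.0]
contact_force: [-1.2, 0.9, -2.8]
opening: 0.0586
grip_force: 43.9
```

Call:
drive_tool:
  rows:
    - [[0,0,0.001],0]
    - [[0,0,0.001],0]
    - [[0,0,0],0]
    - [[0,0,0],0]

```text
t: 8.7
tool_pos: [0.5367, 0.2514, 0.1575]
tool_rot: [3.141, -0.0, -0.0]
contact_force: [-4.0, -1.7, 5.7]
opening: 0.0588
grip_force: 44.7
```

Call:
drive_tool:
  rows:
    - [[0,0,0],0]
    - [[0,0,0],0]
    - [[0,0,0],0]
    - [[0,0,0],0]
    - [[0,0,-0.01],0]
    - [[0,0,-0.02],0]
    - [[0,0,-0.03],0]
    - [[0,0,-0.03],0]
    - [[-0.03,0.02,0],0]
    - [[-0.03,0.03,0],0]
  jaw: 0

```text
t: 9.7
tool_pos: [0.4771, 0.2017, 0.2486]
tool_rot: [-3.14, -0.002, -0.006]
contact_force: [-0.7, -1.2, -0.0]
opening: 0.0855
grip_force: 0.0
```

```bash
python3 - <<'E'
from h import *
d=look('wrist','w4.png');o=ctrl.get_obs();print(o['tool_pos'],o['contact_force'],o['opening'])
print([circ(d,(.536,.2515),.108,D) for D in(.06,.052)],circ(d,(.5575,.074),.092,.036),proj(d,[.536,.2515,.108]),ray(d,275,100,.108))
E
```

```text
[0.4715569  0.19808597 0.24499852] [ 0.25675347  0.22806285 -3.04793652] 0.08530151312598663
[[(np.float32(0.5362), np.float32(0.2518), np.float32(60.1)), (np.float32(0.5378), np.float32(0.2418), np.float32(59.0)), (np.float32(0.5642), np.float32(0.2653), np.float32(62.3))], [(np.float32(0.5348), np.float32(0.2502), np.float32(55.4)), (np.float32(0.5448), np.float32(0.2492), np.float32(52.1)), (np.float32(0.5143), np.float32(0.2692), np.float32(55.4))]] [(np.float32(0.5552), np.float32(0.0762), np.float32(35.1)), (np.float32(0.5218), np.float32(0.1178), np.float32(34.9)), (np.float32(0.5908), np.float32(0.0528), np.float32(34.9))] [198.69064731 130.41091506] [0.55381717 0.20489955 0.108     ]
```

View pics/w4.png

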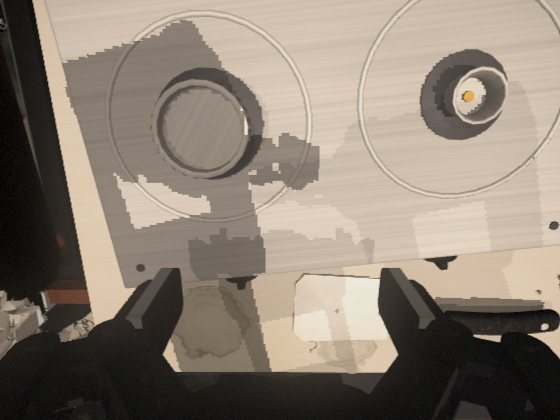

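The large head is seated: centre (.536,.252), and its rim measures 60.1 mm on the plane z=.108. In the picture it lies at (201,128) and the small cup at (480,94). Next is the small head.

Call:
drive_tool:
  rows:
    - [[0,0.03,0],0]
    - [[0,0.045,0],0]
    - [[0,0.045,0],0]
    - [[0,0.045,0],0]
    - [[0.005,0.045,0],0]
    - [[0.005,0.045,0],0]
    - [[0.005,0.045,0],0]
    - [[0.005,0.045,0],0]
    - [[0,0.045,0],0]
    - [[0,0.045,0],0]

```text
t: 10.75
tool_pos: [0.4964, -0.2357, 0.2468]
tool_rot: [3.141, -0.001, 0.002]
contact_force: [-0.4, -0.0, -0.4]
opening: 0.0853
grip_force: 0.0
```

Call:
drive_tool:
  rows:
    - [[0,0.045,0],0]
    - [[0,0.045,0],0]
    - [[0,0.02,0],0]
    - [[0,0,0],0]
    - [[0,0,0],0]

```text
t: 11.25
tool_pos: [0.4965, -0.3431, 0.2459]
tool_rot: [-3.141, 0.001, 0.0]
contact_force: [0.8, 0.7, 0.3]
opening: 0.0852
grip_force: 0.0
```

```bash
python3 - <<'E'
from h import *
d=look('wrist','w5.png');o=ctrl.get_obs();print(o['tool_pos'],o['tool_rot'])
print([circ(d,(.4915,-.35),.03,D) for D in(.042,.034)],proj(d,[.4915,-.35,.03]),circ(d,(.589,-.293),.012,.067),circ(d,(.398,-.307),.012,.049))
E
```

```text
[ 0.49661685 -0.34251016  0.24593424] [-3.14073822e+00 -9.66358402e-04  1.46313044e-04]
[[(np.float32(0.4928), np.float32(-0.3508), np.float32(40.0))], [(np.float32(0.4928), np.float32(-0.3512), np.float32(34.2))]] [287.91388143 196.76219879] [(np.float32(0.5898), np.float32(-0.2932), np.float32(65.5))] [(np.float32(0.3978), np.float32(-0.3088), np.float32(49.2))]
```

View pics/w5.png

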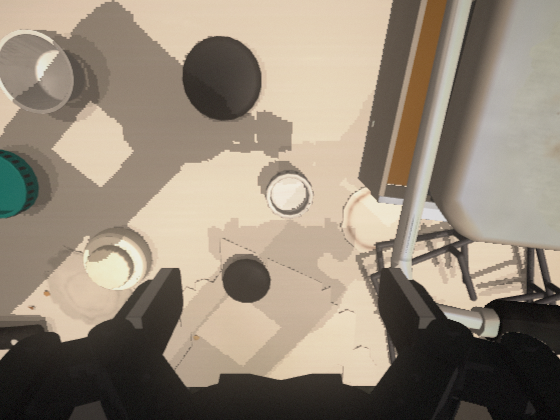

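The view shows the small head at (289,192), at (.4928,-.351), with the grill to its right from column 375. I'll close the jaw partly to stay clear of the grill, then descend.

Call:
drive_tool:
  rows:
    - [[-0.004,0.0085,0],0]
    - [[0,0,0.02],0]
    - [[0,0,0.03],0]
    - [[0,0,0.03],0]
    - [[0,0,0.03],0]
    - [[0,0,0.025],0]
    - [[0,0,0.02],0]
    - [[0,0,0.01],0]
    - [[0,0,0],0]
    - [[0,0,0],0]
  jaw: 0.3

```text
t: 12.3
tool_pos: [0.4926, -0.352, 0.0816]
tool_rot: [3.141, 0.0, -0.0]
contact_force: [-2.1, 0.6, -0.6]
opening: 0.0597
grip_force: 0.0
```

Call:
drive_tool:
  rows:
    - [[0,0,0],0]
    - [[0,0,0],0]
    - [[0,0,0],0]
    - [[0,0,0],0]
    - [[0,0,0],0]
    - [[0,0,0],0]
    - [[0,0,0],0]
  jaw: 1
  grip_force: 35

```text
t: 13.0
tool_pos: [0.4934, -0.3527, 0.0827]
tool_rot: [3.14, -0.0, 0.003]
contact_force: [-0.7, 1.1, 6.8]
opening: 0.0409
grip_force: 35.5
```

Call:
drive_tool:
  rows:
    - [[0,0,-0.01],0]
    - [[0,0,-0.025],0]
    - [[0,0,-0.035],0]
    - [[0,0,-0.035],0]
    - [[0,0,-0.035],0]
    - [[0,0,-0.02],0]
    - [[0.005,-0.02,0],0]
    - [[0.01,-0.03,0],0]
    - [[0.01,-0.04,0],0]
    - [[0.01,-0.04,0],0]

```text
t: 14.0
tool_pos: [0.5275, -0.2212, 0.2413]
tool_rot: [3.141, -0.002, 0.001]
contact_force: [0.7, 0.6, -1.0]
opening: 0.0408
grip_force: 35.6
```

Call:
drive_tool:
  rows:
    - [[0.01,-0.04,0],0]
    - [[0.01,-0.04,0],0]
    - [[0.01,-0.04,0],0]
    - [[0,-0.04,0],0]
    - [[0,-0.04,0],0]
    - [[0,-0.04,0],0]
    - [[0,-0.04,0],0]
    - [[0,-0.02,0],0]
    - [[0,0,0],0]
    - [[0,0,0],0]

```text
t: 15.0
tool_pos: [0.5575, 0.0778, 0.2411]
tool_rot: [3.141, 0.001, 0.001]
contact_force: [0.4, -0.8, -0.7]
opening: 0.0407
grip_force: 35.6
```

```bash
python3 - <<'E'
from h import *
d=look('wrist','w6.png');o=ctrl.get_obs();p=o['tool_pos'];print(p,o['tool_rot'],o['opening'])
z=p[2]-.0677+.015
print(circ(d,p,z,.042),circ(d,p,z,.034),proj(d,[*p[:2],z]),circ(d,(.557,.074),.092,.036),proj(d,[.557,.074,.092]))
E
```

```text
[0.55756439 0.07726037 0.24104677] [ 3.14100570e+00 -6.92846150e-04  4.00442143e-04] 0.041092791666040775
[(np.float64(0.5558), np.float64(0.078), np.float32(40.0)), (np.float64(0.5718), np.float64(0.0235), np.float32(44.4))] [(np.float64(0.5653), np.float64(0.078), np.float32(36.4)), (np.float64(0.5553), np.float64(0.078), np.float32(31.9)), (np.float64(0.5938), np.float64(0.0765), np.float32(32.0))] [280.8014864  293.25056253] [(np.float32(0.5568), np.float32(0.0698), np.float32(38.4)), (np.float32(0.5662), np.float32(0.0832), np.float32(36.2)), (np.float32(0.5392), np.float32(0.0358), np.float32(38.4))] [285.22949775 217.27650796]
```

View pics/w6.png

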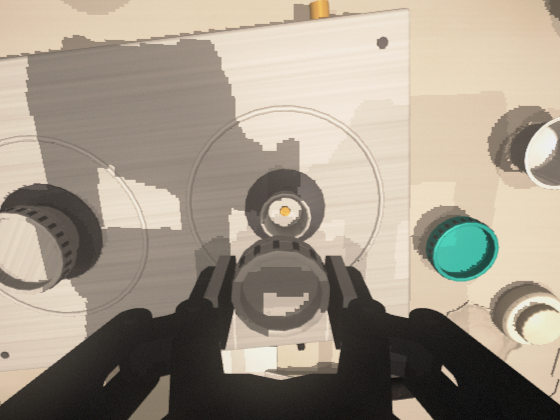

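The cup rim at (285,216) matches the prediction for (.557,.074). I'll lower the small head.

Call:
drive_tool:
  rows:
    - [[0.001,0.0035,0.01],0]
    - [[0,0,0.02],0]
    - [[0,0,0.015],0]
    - [[0,0,0.01],0]
    - [[0,0,0.008],0]
    - [[0,0,0.006],0]
    - [[0,0,0.004],0]
    - [[0,0,0.003],0]
    - [[0,0,0.002],0]
    - [[0,0,0],0]

```text
t: 16.05
tool_pos: [0.5586, 0.0744, 0.163]
tool_rot: [3.142, -0.0, 0.0]
contact_force: [-1.2, -1.0, -1.9]
opening: 0.0407
grip_force: 35.6
```

Call:
drive_tool:
  rows:
    - [[0,0,0.002],0]
    - [[0,0,0.001],0]
    - [[0,0,0],0]

```text
t: 16.35
tool_pos: [0.5591, 0.0744, 0.1611]
tool_rot: [3.142, -0.0, 0.002]
contact_force: [-1.5, 0.5, 4.2]
opening: 0.0411
grip_force: 36.0
```

Call:
drive_tool:
  rows:
    - [[0,0,0],0]
    - [[0,0,0],0]
    - [[0,0,0],0]
    - [[0,0,0],0]
    - [[0,0,0],0]
    - [[0,0,-0.01],0]
    - [[0,0,-0.025],0]
    - [[0,0,-0.03],0]
    - [[0,0,-0.02],0]
    - [[0,0.03,0],0]
  jaw: 0

```text
t: 17.35
tool_pos: [0.5606, 0.0459, 0.2504]
tool_rot: [-3.141, -0.006, -0.014]
contact_force: [0.6, 0.2, 0.1]
opening: 0.0856
grip_force: 0.0
```

```bash
python3 - <<'E'
from h import *
d=look('wrist','w7.png');o=ctrl.get_obs();p=o['tool_pos'];print(p)
print([circ(d,(.557,.074),.108,D) for D in(.042,.034)],proj(d,[.557,.074,.108]))
E
```

```text
[0.55992593 0.04121897 0.24853114]
[[(np.float32(0.5582), np.float32(0.0743), np.float32(41.0)), (np.float32(0.5378), np.float32(0.0462), np.float32(43.3)), (np.float32(0.5718), np.float32(0.0733), np.float32(42.2))], [(np.float32(0.5578), np.float32(0.0743), np.float32(34.1)), (np.float32(0.5308), np.float32(0.0502), np.float32(36.4))]] [238.00978175 226.36174155]
```

View pics/w7.png

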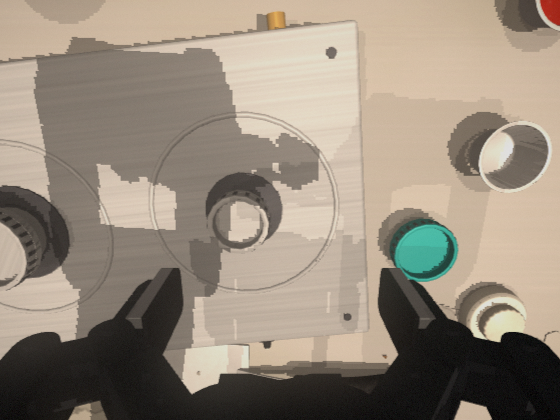

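Call:
drive_tool:
  rows:
    - [[0,0.03,0],0]
    - [[0,0.04,0],0]
    - [[0,0.04,0],0]
    - [[0,0.04,0],0]
    - [[0.005,0.04,0],0]
    - [[0.005,0.04,0],0]
    - [[0.005,0.04,0],0]
    - [[0.005,0.04,0],0]
    - [[0.005,0.03,0],0]
    - [[0,0,0],0]

```text
t: 18.4
tool_pos: [0.5834, -0.2993, 0.2454]
tool_rot: [3.14, -0.007, 0.001]
contact_force: [0.0, 0.6, 0.6]
opening: 0.0854
grip_force: 0.0
```

The small head is seated at (.558,.074), with its rim measuring 41 mm and 34 mm on the plane z=.108. Next is the large cap.

Call:
drive_tool:
  rows:
    - [[0.0065,-0.006,0.02],0]
    - [[0,0,0.03],0]
    - [[0,0,0.03],0]
    - [[0,0,0],0]
    - [[0,0,0],0]

```text
t: 18.9
tool_pos: [0.5899, -0.289, 0.165]
tool_rot: [-3.141, -0.0, 0.001]
contact_force: [0.2, -0.3, 0.0]
opening: 0.0854
grip_force: 0.0
```

```bash
python3 - <<'E'
from h import *
d=look('wrist','w8.png');o=ctrl.get_obs();p=o['tool_pos'];print(p,o['tool_rot'])
g=cv2.cvtColor(d['image'],cv2.COLOR_BGR2GRAY)
print(circ(d,(.5898,-.2932),.012,.067),circ(d,(.398,-.308),.012,.049))
E
```

```text
[ 0.5906482  -0.28957645  0.16662997] [3.14065650e+00 3.83350535e-04 2.58090882e-03]
[(np.float32(0.5896), np.float32(-0.2934), np.float32(67.0))] None
```

View pics/w8.png

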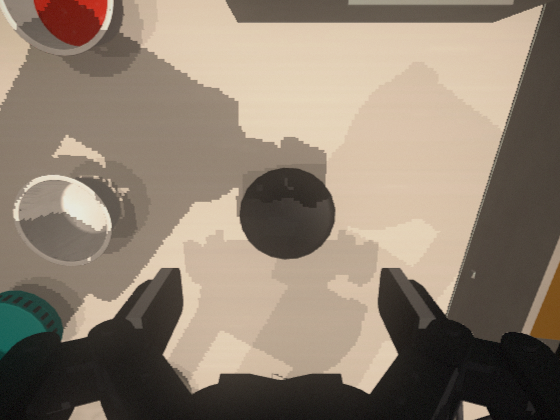

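The large cap is at (287,213), which gives (.5896,-.2934) and 67.0 mm, as specified. I'll descend on it.

Call:
drive_tool:
  rows:
    - [[-0.001,0.004,0.01],0]
    - [[0,0,0.025],0]
    - [[0,0,0.025],0]
    - [[0,0,0.015],0]
    - [[0,0,0.01],0]
    - [[0,0,0.005],0]
    - [[0,0,0],0]
    - [[0,0,0],0]

```text
t: 19.75
tool_pos: [0.5896, -0.2941, 0.0761]
tool_rot: [3.141, -0.0, 0.002]
contact_force: [-1.5, 0.1, 0.3]
opening: 0.0855
grip_force: 0.0
```

Call:
drive_tool:
  rows:
    - [[0,0,0],0]
    - [[0,0,0],0]
    - [[0,0,0],0]
    - [[0,0,0],0]
    - [[0,0,0],0]
    - [[0,0,0],0]
  jaw: 1
  grip_force: 35

```text
t: 20.35
tool_pos: [0.5897, -0.294, 0.0768]
tool_rot: [3.141, -0.0, 0.002]
contact_force: [-1.8, 1.2, 4.8]
opening: 0.0633
grip_force: 37.3
```

Call:
drive_tool:
  rows:
    - [[0,0,-0.01],0]
    - [[0,0,-0.02],0]
    - [[0,0,-0.03],0]
    - [[0,0,-0.02],0]
    - [[0,0,0],0]
    - [[0,0,0],0]

```text
t: 20.95
tool_pos: [0.589, -0.2937, 0.1551]
tool_rot: [3.141, -0.0, 0.001]
contact_force: [0.6, 0.6, -2.0]
opening: 0.0637
grip_force: 38.7
```

```bash
python3 - <<'E'
from h import *
d=look('wrist','w9.png');o=ctrl.get_obs();p=o['tool_pos'];print(p,o['opening'],o['grip_force'])
print(circ(d,p,p[2]-.0688+.004,.067),proj(d,[*p[:2],p[2]-.0648]))
E
```

```text
[ 0.58836386 -0.29331775  0.15369548] 0.06360687113712772 38.73448874219321
[(np.float64(0.5881), np.float64(-0.2941), np.float32(68.0))] [278.68308509 278.33894535]
```

View pics/w9.png

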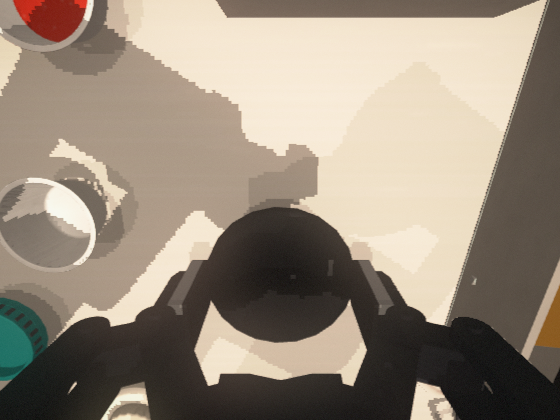

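The cap is held level and centred under the TCP. I'll carry it to the large burner.

Call:
drive_tool:
  rows:
    - [[0,0,-0.02],0]
    - [[0,0,-0.03],0]
    - [[0,0,-0.03],0]
    - [[0,-0.02,-0.015],0]
    - [[0,-0.03,0],0]
    - [[-0.005,-0.04,0],0]
    - [[-0.008,-0.04,0],0]
    - [[-0.008,-0.04,0],0]
    - [[-0.008,-0.04,0],0]
    - [[-0.008,-0.04,0],0]

```text
t: 22.0
tool_pos: [0.5506, -0.042, 0.2475]
tool_rot: [-3.141, 0.001, 0.006]
contact_force: [1.1, 0.0, -1.1]
opening: 0.0634
grip_force: 39.0
```

Call:
drive_tool:
  rows:
    - [[-0.008,-0.04,0],0]
    - [[-0.005,-0.04,0],0]
    - [[0,-0.04,0],0]
    - [[0,-0.04,0],0]
    - [[0,-0.04,0],0]
    - [[0,-0.04,0],0]
    - [[0,-0.035,0],0]
    - [[0,-0.02,0],0]
    - [[0,0,0],0]
    - [[0,0,0],0]

```text
t: 23.0
tool_pos: [0.5384, 0.2511, 0.2479]
tool_rot: [3.14, 0.001, -0.005]
contact_force: [-0.1, -0.1, -1.3]
opening: 0.0634
grip_force: 39.0
```

```bash
python3 - <<'E'
from h import *
d=look('wrist','w10.png');o=ctrl.get_obs();p=o['tool_pos'];print(p,o['tool_rot'],o['opening'],o['grip_force'])
print(circ(d,p,p[2]-.0688+.004,.067),circ(d,(.536,.252),.108,.06),ray(d,280,216,.108))
E
```

```text
[0.53860608 0.25064677 0.24827705] [ 3.14030511e+00 -6.01768945e-04 -3.94983695e-03] 0.06356273799098427 39.00825372082181
[(np.float64(0.5379), np.float64(0.2514), np.float32(68.1)), (np.float64(0.5729), np.float64(0.2494), np.float32(69.1))] [(np.float32(0.5368), np.float32(0.2518), np.float32(57.9)), (np.float32(0.5502), np.float32(0.2528), np.float32(63.4)), (np.float32(0.5648), np.float32(0.2272), np.float32(63.4))] [0.54151112 0.25077488 0.108     ]
```

View pics/w10.png

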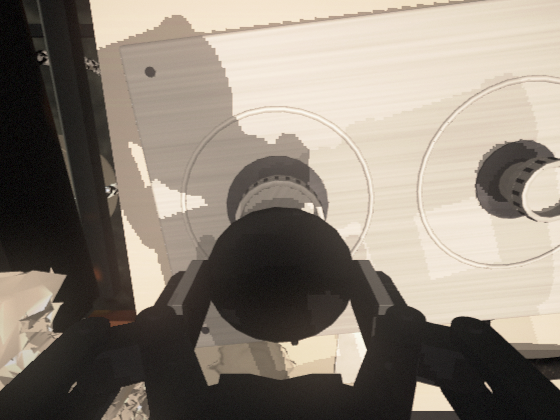

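Call:
drive_tool:
  rows:
    - [[-0.002,-0.001,0.01],0]
    - [[0,0,0.02],0]
    - [[0,0,0.012],0]
    - [[0,0,0.01],0]
    - [[0,0,0.006],0]
    - [[0,0,0.005],0]
    - [[0,0,0.003],0]
    - [[0,0,0.002],0]
    - [[0,0,0],0]
    - [[0,0,0],0]

```text
t: 24.05
tool_pos: [0.5373, 0.2524, 0.1823]
tool_rot: [-3.141, 0.0, -0.001]
contact_force: [-1.1, -0.1, -1.1]
opening: 0.0634
grip_force: 39.0
```

Call:
drive_tool:
  rows:
    - [[0,0,0.002],0]
    - [[0,0,0.001],0]
    - [[0,0,0],0]

```text
t: 24.35
tool_pos: [0.537, 0.2523, 0.1787]
tool_rot: [3.142, -0.0, -0.001]
contact_force: [-0.1, 0.7, -1.6]
opening: 0.0633
grip_force: 39.0
```

Call:
drive_tool:
  rows:
    - [[0,0,0.001],0]
    - [[0,0,0.001],0]
    - [[0,0,0],0]
    - [[0,0,0],0]

```text
t: 24.75
tool_pos: [0.5372, 0.2524, 0.177]
tool_rot: [-3.142, 0.0, -0.0]
contact_force: [-0.2, -0.1, -0.8]
opening: 0.0636
grip_force: 39.2
```

Call:
drive_tool:
  rows:
    - [[0,0,0],0]
    - [[0,0,0],0]
    - [[0,0,0],0]
    - [[0,0,0],0]
    - [[0,0,0],0]
    - [[0,0,-0.01],0]
    - [[0,0,-0.025],0]
    - [[0,0,-0.03],0]
    - [[-0.02,0.02,-0.02],0]
    - [[-0.03,0.04,0],0]
  jaw: 0

```text
t: 25.75
tool_pos: [0.4892, 0.1934, 0.2675]
tool_rot: [-3.139, -0.004, -0.014]
contact_force: [-0.1, -1.7, 0.4]
opening: 0.0856
grip_force: 0.0
```

```bash
python3 - <<'E'
from h import *
d=look('wrist','w11.png');o=ctrl.get_obs();p=o['tool_pos'];print(p)
print(circ(d,(.536,.252),.112,.067),circ(d,(.558,.0743),.108,.042))
E
```

```text
[0.48281689 0.18826997 0.26263709]
[(np.float32(0.5408), np.float32(0.2438), np.float32(65.8)), (np.float32(0.5348), np.float32(0.2518), np.float32(70.3)), (np.float32(0.5228), np.float32(0.2632), np.float32(67.0))] [(np.float32(0.5582), np.float32(0.075), np.float32(40.0)), (np.float32(0.5628), np.float32(0.095), np.float32(44.4)), (np.float32(0.5262), np.float32(0.0675), np.float32(44.4))]
```

View pics/w11.png

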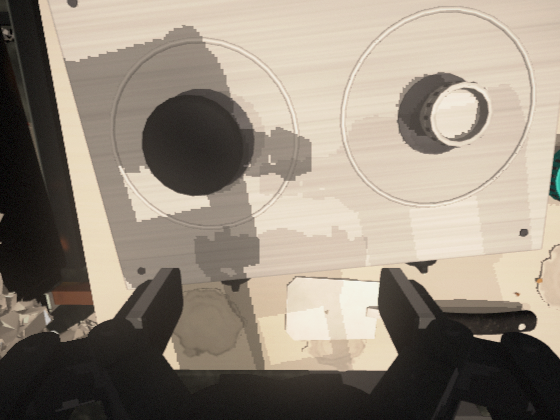

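The wrist view shows the large cap down on its head at (196,142) and the small head at (459,114). My 14 pictures are used up, so from here I check by numbers only. Next is the small cap.

```bash
python3 - <<'E'
from h import *
d=look('wrist')
g=cv2.cvtColor(d['image'],cv2.COLOR_BGR2GRAY)
for th in(25,35,45):
  m=((g<th)*255).astype('uint8');m[260:]=0
  for c in cv2.findContours(m,0,1)[0]:
    if cv2.contourArea(c)>3000: print(th,cv2.boundingRect(c),cv2.fitEllipse(c),cv2.contourArea(c))
a=np.linspace(0,6.283,60)
for zc in(.108,.113,.118): # seated / not
  for X in[(.5365,.252)]:
    pts=np.float32([proj(d,[X[0]+.0335*np.cos(t),X[1]+.0335*np.sin(t),zc+h]) for t in a for h in(0,.004)])
    h=cv2.convexHull(pts);print(zc,cv2.boundingRect(h),cv2.contourArea(h),cv2.fitEllipse(h))
E
```

```text
25 (0, 63, 39, 197) ((14.776260375976562, 192.7197723388672), (33.7414436340332, 222.06703186035156), 176.5033721923828) 4324.0
35 (0, 59, 51, 201) ((20.88418960571289, 212.74166870117188), (43.37360763549805, 251.4197235107422), 172.7799530029297) 5406.5
45 (128, 83, 90, 85) ((169.163330078125, 125.09892272949219), (57.706485748291016, 99.7943115234375), 127.59029388427734) 3890.0
45 (0, 0, 60, 260) ((24.69171142578125, 162.4020233154297), (55.22743225097656, 288.6302490234375), 177.54556274414062) 10422.5
0.108 (126, 80, 107, 107) 8825.633871335041 ((179.46774291992188, 133.59474182128906), (101.79973602294922, 110.5598373413086), 136.3820037841797)
0.113 (123, 80, 109, 109) 9223.249594231922 ((177.2327423095703, 134.3223419189453), (103.9758529663086, 113.12220764160156), 135.99057006835938)
0.118 (119, 79, 112, 112) 9648.38555994333 ((174.89462280273438, 135.08070373535156), (106.24629211425781, 115.80718231201172), 135.59722900390625)
```

Call:
drive_tool:
  rows:
    - [[-0.005,0.03,0],0]
    - [[-0.01,0.04,0],0]
    - [[-0.01,0.04,0],0]
    - [[-0.01,0.04,0],0]
    - [[-0.01,0.04,0],0]
    - [[-0.01,0.04,0],0]
    - [[-0.01,0.04,0],0]
    - [[-0.005,0.04,0],0]
    - [[-0.005,0.04,0],0]
    - [[-0.005,0.04,0],0]

```text
t: 26.85
tool_pos: [0.4069, -0.1994, 0.263]
tool_rot: [3.141, -0.001, 0.003]
contact_force: [0.2, 0.6, 0.3]
opening: 0.0852
grip_force: 0.0
```

Call:
drive_tool:
  rows:
    - [[-0.005,0.04,0.02],0]
    - [[0,0.04,0.03],0]
    - [[0,0.03,0.03],0]
    - [[0,0,0.01],0]
    - [[0,0,0],0]
    - [[0,0,0],0]

```text
t: 27.45
tool_pos: [0.4026, -0.3074, 0.1728]
tool_rot: [3.141, 0.001, 0.001]
contact_force: [0.8, 0.1, 0.6]
opening: 0.0856
grip_force: 0.0
```

```bash
python3 - <<'E'
from h import *
d=look('wrist','w12.png');o=ctrl.get_obs();p=o['tool_pos'];print(p,o['tool_rot'])
print(circ(d,(.398,-.308),.012,.049))
g=cv2.cvtColor(d['image'],cv2.COLOR_BGR2GRAY);u=proj(d,[.398,-.308,.012]);print(u)
m=((g<60)*255).astype('uint8')
for c in cv2.findContours(m,0,1)[0]:
    (x,y),r=cv2.minEnclosingCircle(c)
    if r>15: print(x,y,r,ray(d,x,y,.012))
E
```

```text
[ 0.40287002 -0.30740947  0.17349565] [3.14003111e+00 1.49241781e-03 2.86264871e-03]
[(np.float32(0.3968), np.float32(-0.3088), np.float32(47.8))]
[280.55395082 217.32740196]
520.5 263.0 30.761276245117188 [ 0.36172267 -0.48922462  0.012     ]
280.7340393066406 215.64894104003906 32.43042755126953 [ 0.39928272 -0.30812755  0.012     ]
279.5 291.5 307.2076721191406 [ 0.33697687 -0.30729365  0.012     ]
517.0 153.5 42.851585388183594 [ 0.4443083  -0.46908866  0.012     ]
```

Call:
drive_tool:
  rows:
    - [[-0.005,0.001,0.015],0]
    - [[0,0,0.025],0]
    - [[0,0,0.025],0]
    - [[0,0,0.015],0]
    - [[0,0,0.01],0]
    - [[0,0,0.005],0]
    - [[0,0,0],0]
    - [[0,0,0],0]

```text
t: 28.3
tool_pos: [0.3975, -0.309, 0.0778]
tool_rot: [3.14, -0.0, 0.002]
contact_force: [0.5, -0.1, -0.1]
opening: 0.0852
grip_force: 0.0
```

Call:
drive_tool:
  rows:
    - [[0,0,0],0]
    - [[0,0,0],0]
    - [[0,0,0],0]
    - [[0,0,0],0]
    - [[0,0,0],0]
    - [[0,0,0],0]
    - [[0,0,0],0]
  jaw: 1
  grip_force: 35

```text
t: 29.0
tool_pos: [0.3974, -0.3091, 0.0778]
tool_rot: [3.141, -0.0, 0.001]
contact_force: [-1.3, 1.0, 5.4]
opening: 0.0463
grip_force: 35.6
```

Call:
drive_tool:
  rows:
    - [[0,0,-0.01],0]
    - [[0,0,-0.025],0]
    - [[0,0,-0.035],0]
    - [[0,0,-0.035],0]
    - [[0,0,-0.035],0]
    - [[0,0,-0.03],0]
    - [[0.01,-0.02,0],0]
    - [[0.015,-0.03,0],0]
    - [[0.015,-0.035,0],0]
    - [[0.015,-0.035,0],0]

```text
t: 30.0
tool_pos: [0.4521, -0.1874, 0.2472]
tool_rot: [3.141, -0.002, 0.001]
contact_force: [0.1, 0.7, -1.0]
opening: 0.0462
grip_force: 36.3
```

Call:
drive_tool:
  rows:
    - [[0.015,-0.035,0],0]
    - [[0.015,-0.035,0],0]
    - [[0.015,-0.035,0],0]
    - [[0.015,-0.035,0],0]
    - [[0.015,-0.035,0],0]
    - [[0.015,-0.035,0],0]
    - [[0.01,-0.03,0],0]
    - [[0.005,-0.02,0],0]
    - [[0,0,0],0]
    - [[0,0,0],0]

```text
t: 31.0
tool_pos: [0.5568, 0.0714, 0.2468]
tool_rot: [3.141, 0.001, -0.001]
contact_force: [0.2, -0.0, -1.5]
opening: 0.0464
grip_force: 36.3
```

```bash
python3 - <<'E'
from h import *
d=look('wrist','w13.png');o=ctrl.get_obs();p=o['tool_pos'];print(p,o['tool_rot'],o['opening'],o['grip_force'])
print(circ(d,p,p[2]-.0698+.004,.049),circ(d,(.558,.0743),.108,.042))
E
```

```text
[0.55677197 0.07089034 0.24679866] [ 3.14118396e+00 -4.73997709e-04 -6.74005385e-04] 0.04663878430986798 36.27678079166799
[(np.float64(0.557), np.float64(0.0711), np.float32(49.0)), (np.float64(0.5935), np.float64(0.0591), np.float32(50.3))] [(np.float32(0.5582), np.float32(0.0745), np.float32(41.1)), (np.float32(0.5068), np.float32(0.115), np.float32(39.6))]
```

The cap is measured at (.557,.071) and the head at (.558,.0745). I'll correct for that and lower.

Call:
drive_tool:
  rows:
    - [[0.001,-0.0035,0.01],0]
    - [[0,0,0.02],0]
    - [[0,0,0.012],0]
    - [[0,0,0.01],0]
    - [[0,0,0.006],0]
    - [[0,0,0.004],0]
    - [[0,0,0.003],0]
    - [[0,0,0.002],0]
    - [[0,0,0],0]
    - [[0,0,0],0]

```text
t: 32.05
tool_pos: [0.5583, 0.0749, 0.1803]
tool_rot: [-3.142, 0.0, -0.001]
contact_force: [0.0, 0.3, -1.1]
opening: 0.0464
grip_force: 36.3
```

Call:
drive_tool:
  rows:
    - [[0,0,0.002],0]
    - [[0,0,0.001],0]
    - [[0,0,0],0]
    - [[0,0,0],0]

```text
t: 32.45
tool_pos: [0.5585, 0.0749, 0.1779]
tool_rot: [-3.141, 0.0, -0.002]
contact_force: [-1.4, 0.8, 4.9]
opening: 0.0461
grip_force: 36.7
```

Contact came at .1779, against .1778 expected for fully seated. I'll release, retreat, and check both caps in the scene and wrist cameras.

Call:
drive_tool:
  rows:
    - [[0,0,0],0]
    - [[0,0,0],0]
    - [[0,0,0],0]
    - [[0,0,0],0]
    - [[0,0,0],0]
    - [[0,0,-0.01],0]
    - [[0,0,-0.025],0]
    - [[0,0,-0.03],0]
    - [[-0.02,0,-0.03],0]
    - [[-0.03,0,-0.02],0]
  jaw: 0

```text
t: 33.45
tool_pos: [0.5089, 0.0747, 0.2956]
tool_rot: [-3.142, 0.001, -0.007]
contact_force: [0.6, -0.6, 0.1]
opening: 0.0853
grip_force: 0.0
```

Call:
drive_tool:
  rows:
    - [[-0.02,-0.02,-0.01],0]
    - [[-0.01,-0.03,0],0]
    - [[0,-0.02,0],0]
    - [[0,-0.01,0],0]
    - [[0,0,0],0]
    - [[0,0,0],0]

```text
t: 34.05
tool_pos: [0.4783, 0.1545, 0.302]
tool_rot: [3.141, -0.0, -0.0]
contact_force: [0.6, -0.1, -0.4]
opening: 0.0854
grip_force: 0.0
```

```bash
cat > chk.py <<'E'
from h import *
d=look('wrist','w14.png');o=ctrl.get_obs();print(o['tool_pos'],o['contact_force'])
g=cv2.cvtColor(d['image'],cv2.COLOR_BGR2GRAY)
a=np.linspace(0,6.283,60)
def hull(X,z,r): return cv2.convexHull(np.float32([proj(d,[X[0]+r*np.cos(t),X[1]+r*np.sin(t),z+h]) for t in a for h in(0,.004)]))
for n,X,r in[('L',(.5365,.252),.0335),('S',(.558,.0745),.0245)]:
    h0=hull(X,.108,r);big=hull(X,.108,r*1.5)
    R=np.zeros(g.shape,'uint8');cv2.fillConvexPoly(R,big.astype(int),255)
    fg=np.zeros(g.shape,'uint8');cv2.fillConvexPoly(fg,hull(X,.108,r*.7).astype(int),255)
    print(n,'pred',cv2.boundingRect(h0),'med in',np.median(g[fg>0]),'p90 in',np.percentile(g[fg>0],90),'ring med',np.median(g[(R>0)&(fg==0)]))
    for th in(40,55,70):
        m=((g<th)&(R>0)).astype('uint8')*255
        m=cv2.morphologyEx(m,cv2.MORPH_OPEN,np.ones((9,9)))
        cs=cv2.findContours(m,0,1)[0]
        if cs: c=max(cs,key=cv2.contourArea);print(th,cv2.boundingRect(c),cv2.contourArea(c),cv2.contourArea(h0),cv2.fitEllipse(c) if len(c)>5 else 0)
    print('rim',[circ(d,X,.112-e,2*r) for e in(0,.004)])
E
python3 chk.py
```

```text
[0.47832042 0.15424232 0.30188836] [-0.09251559  0.60586332 -0.09621715]
L pred (104, 77, 92, 93) med in 43.0 p90 in 48.0 ring med 132.0
55 (105, 78, 89, 81) 5804.0 6561.875960515084 ((149.0873260498047, 119.9042739868164), (80.81282806396484, 92.03253173828125), 112.80099487304688)
70 (105, 77, 103, 91) 6937.0 6561.875960515084 ((153.1172637939453, 122.61293029785156), (87.34132385253906, 102.06526184082031), 125.45124053955078)
rim [[(np.float32(0.5357), np.float32(0.2518), np.float32(68.0)), (np.float32(0.5388), np.float32(0.2412), np.float32(70.3)), (np.float32(0.5552), np.float32(0.2598), np.float32(71.4))], [(np.float32(0.5367), np.float32(0.2528), np.float32(66.8)), (np.float32(0.5382), np.float32(0.2408), np.float32(68.9)), (np.float32(0.5602), np.float32(0.2598), np.float32(68.1))]]
S pred (354, 58, 70, 72) med in 78.0 p90 in 82.0 ring med 153.0
rim [[(np.float32(0.5587), np.float32(0.0757), np.float32(50.1)), (np.float32(0.5567), np.float32(0.0862), np.float32(50.3)), (np.float32(0.5237), np.float32(0.1072), np.float32(47.0))], [(np.float32(0.5587), np.float32(0.0737), np.float32(50.0)), (np.float32(0.5562), np.float32(0.0847), np.float32(51.4)), (np.float32(0.5248), np.float32(0.1052), np.float32(51.4))]]
```

Both caps match the outlines predicted for the seated positions within 1–3 px and are concentric within about 1–2 mm. Nothing touches the robot, so I'm handing in.

```bash
python3 -c "
from station import ctrl
print(ctrl.finish_job())"
```

```text
the job is handed in; nothing more can be done
None
```

I put the hob back together and handed it in at about 34 s: both heads are in their own cups with the matching caps on top. The hand-in returned no verdict. My last check was camera measurements, with no close look at how level the caps sit, and I did not re-measure the sauce cup and timer, though the gripper stayed clear of both.

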